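# Fit the snap ring on the spindle

## Task

Take the snap ring pliers from the wooden stand, put their tips into the two eyes of the snap ring that waits on the upright spindle's end, spread the ring only as far as it needs to pass over the spindle, bring it down gently until you feel it meet the brass washer, and let it contract into the groove there. Then put the pliers back upright, seated in their stand, and leave the other things on the bench alone.

Things in the scene. Friction and masses are not known exactly. Their poses are not given: they have to be found in the camera images.
- vice: Dark green machine vice (130 x 200 mm, jaw tops 76 mm high), fixed, gripping an upright steel spindle. Origin: on the spindle's axis at bench level; z up. Nose 37 mm dia from 128 to 138 mm; below 128 the 40 mm dia land; under it a groove, 36 mm dia, 6 mm high, whose floor is a brass washer, 52 mm dia. The washer's top, 94 to 108 mm up, differs each time and is not measured: find it by feel.
- ring: Dark steel snap ring, 4 mm thick, 54 mm across, level on the land's top edge (128 mm up), lightly gripping the nose. It is loose. Origin: its centre, in its underside; z up; +x points midway between its two eyes, and is turned up to 0.12 rad from the vice's x. It has to go down 20 to 34 mm; in the groove it has 2 mm of play in height.
- eye_left (a point): Centre of the eye on the ring's +y side, in its upper face: a square hole 8 mm wide right through the 4 mm thickness, with a rim about 2 mm wide. With the arms at 0 it lies at x 28, y +11 mm in the ring's frame, so the eyes are 22 mm apart; 24 mm while the ring waits.
- eye_right (a point): Centre of the eye on the ring's -y side, in its upper face, the same: at x 28, y -11 mm in the ring's frame with the arms at 0.
- ring_left (a joint): Opening of the ring's +y arm about its back end, rad: 0 relaxed, 0.02 on the nose. Its eye moves out 49 mm per rad against 1 N at 0 and 3 N at 0.15. The ring passes over the land from about 0.13; past 0.19 it is overstretched and spoilt. Aim at 0.15 to 0.16. Let go while still on the land, it clamps there at about 0.1.
- ring_right (a joint): Opening of the ring's -y arm about its back end, rad, the same towards -y.
- pliers: Upright crossed pliers, 108 mm tall, about 0.17 kg. Origin: midway between the tips at rest, at their lower ends; z up, tips spaced along y. Each tip: a 5.6 mm ball (z 0 to 5.6) on a 3.2 mm neck under a shoulder 14 (x) by 9 mm, underside at 7.7 mm, that meets the eye's rim. A 40 x 36 x 12 mm guide block (underside at 44 mm) rests on the stand. Turned by pi about z they work the same.
- pliers_grip (a point): Midway between the pliers' two upright rubber grip plates, 88 mm above the tips' lower ends. The plates are 24 mm wide along x, reach from 68 to 108 mm, and stand 56 mm apart over their outer faces (y +-28). Grip both from above, fingers closing along y. Keep the plates' height while squeezing and letting out: lift or lower the hand if its fingers swing.
- pliers_slide (a joint): Squeeze of the plates from rest, m, 0 to 0.027, against a spring (11 N + 0.4 N/mm) that also keeps the pliers in a partly closed hand. Plates span 56 mm minus this; tip centres are 20 mm plus this apart. 0.002 to 0.004 fits the unspread eyes; 0.007 starts to spread; 0.020 gives 0.13 rad, 0.022 0.15, 0.0255 0.19. Spread with the shoulders on the eyes, the balls hold the ring level.
- stand: Wooden stand, 100 x 100 mm, fixed, with two rails along y, tops at 60 mm, 25 mm apart, between rims 8 mm high that leave the pliers' guide block about 4 mm of play each way. Origin: its centre at bench level; z up. The seated pliers' origin lies 16 mm above it, their y along the stand's y.
- screwdriver: Bystander: screwdriver lying on the bench beyond the work.
- oiler: Bystander: dark closed oil bottle, 50 mm dia, 110 mm high. Origin under its centre.
- tin: Bystander: open aluminium parts tin, 64 mm dia, 40 mm high. Origin under its centre.
- bearing: Bystander: spare bearing ring lying flat between the stand and the vice, 52 mm dia, 15 mm high. Origin under its centre.
Things that resemble listed ones, but are neither listed nor needed, are in the scene too. Leave any green look-alike of the pliers alone.

How it is judged:
On the way, in this order (a step that is already met when the one before it is completed fails the run):
1. both arms of the ring are spread by the pliers (value of joint each of ring_left, ring_right above 0.1 rad and contact force between pliers and ring above 1 N), for 0.1 s.
2. the ring has contracted into the groove under the land (value of joint each of ring_left, ring_right below 0.05 rad and z of ring in the frame of vice between 0.092 and 0.1105 m and horizontal distance between ring and vice below 0.003 m), for 0.2 s.
At the end, for the whole second after the job is handed in: Ring in the groove: origin within 3 mm of the spindle's axis, 92 to 110.5 mm up, level within 0.08 rad, both arms under 0.05 rad. Pliers in the stand: origin 13 to 19 mm above the stand's and within 10 mm sideways, upright within 0.08 rad, at rest (all of step 2 and angle between each of ring, pliers's own z axis and vertical below 0.08 rad and z of pliers in the frame of stand between 0.013 and 0.019 m and horizontal distance between pliers and stand below 0.01 m and linear speed of pliers below 0.02 m/s); the robot touches nothing.
It fails at once if a ring arm is opened past 0.19 rad (overstretched) (value of joint any of ring_left, ring_right above 0.19 rad).
It fails at once if the ring is pressed on the brass washer with more than 20 N (contact force between ring and seat_c1 above 20 N).
It fails at once if a bystander is moved by more than 20 mm (distance of any of screwdriver, oiler, tin, bearing from where it was at the start of the episode above 0.02 m).
It also fails if it takes over 61 s, if anything falls off the work surface, if the arm or the gripper's body presses on something with over 40 N, if the wrist force passes 120 N, or if a joint passes its speed limit or range.

## Robot

A 6-joint arm with a two-finger parallel gripper is mounted at the origin on the work surface. World frame = base frame: x ahead of the robot, y to its left, z up, the work surface at z = 0. Lengths are in m, angles in rad, forces in N, time in s.
With the tool pointing down it reaches from about 0.3 to 0.825 m from the base axis. Payload 5.4 kg.
Tool frame: the origin (TCP) lies at the very end of the fingers, on their centre line; the grasp point (between the pads) lies 19 mm behind it; z points along the fingers, y is the line along which they close (so a half turn about z gives the same grasp; the last joint's range is limited). The gripper opens to 92 mm and grips with 3 to 60 N. Pads are 20 mm wide; open, the fingers measure 128 mm over their backs; the gripper's body (75 mm by 189 mm) begins 69 mm behind the grasp point.
Start: joints at [-1.399, 0.158, 1.597, -0, 1.386, -0.21], TCP at [0.214, -0.534, 0.215] pointing down, gripper open.
Joint ranges: [-2.91, 2.91], [-0.94, 2.29], [0.18, 2.7], [-1.29, 4.43], [0.17, 2.64], [-3, 3]. Speed limits (rad/s): [2.57, 2.57, 3.14, 3.14, 3.14, 3.14].

## Interface

Orientations are given as a rotation vector (axis times angle).
In Python, from workcell import bot gives the robot as it stands. Calls block until the motion is done:
- bot.goto(position, orientation): joint-space move of the TCP to a pose.
- bot.line_to(position, rot=None, max_speed=0.15): straight line of the TCP; rot=None keeps the orientation; max_speed is the mean speed in m/s.
- bot.set_joints(angles): joint-space move.
- bot.set_gripper(opening, newtons=None): opening from 0.0 (shut) to 1.0 (fully open); newtons is the grip in N (None keeps the last); returns when the fingers have stopped.
- bot.hold(seconds).
- bot.inverse_kinematics(position, orientation): joint angles nearest the present ones, or None.
- bot.read_camera(name): name is "side" or "top" or "wrist"; returns a dict with "pixels" (384x512x3 uint8, blue, green, red), "fx", "fy", "cx", "cy" (pixels), "k1" (the pictures are not rectified: a ray, as slopes to the right and down, at radius r is drawn at 1 + k1 r^2 times it, then the intrinsics apply), "R" (3x3) and "t" (3): a world point X has camera coordinates R X + t. Camera axes: x right, y down, z forward; pixel columns grow to the right and rows downward; lengths in m; the calibration is good to about 2 mm. A picture is of the moment at which its call begins. There is no depth.
A pose or a line that the arm cannot do raises bot.MotionError and nothing moves.
- bot.job_done(): hands the job in; it is judged then, once.
Readings, each from a call of its own:
- bot.current_clock(): time.
- bot.current_joints(): joint angles.
- bot.current_joint_vel(): joint speeds.
- bot.current_effort(): joint torques, N m.
- bot.current_ee_pos(): TCP position.
- bot.current_tool_rot(): TCP orientation.
- bot.current_contact_force(): force on the tool from outside, world axes, zero at the start.
- bot.current_ft_torque(): the same for the moment, N m.
- bot.current_opening(): opening from 0.0 (shut) to 1.0 (fully open).
- bot.current_grip_force(): force on a finger pad.
Only numpy, scipy, OpenCV 4.12 (cv2) and the standard library are available. Lean on these libraries where they do the work, as an engineer would, in place of code of your own. Each camera call takes 0.05 s, during which the arm holds its last target. There are 200 camera calls.

## Working session

There is one attempt and no reset: what is moved stays moved. The work goes in short steps, each a Python script; the robot and the scene stay as the last script left them, time stands still between calls to the robot, and variables do not carry over. Pictures are saved under pics/ and viewed, at most 10 in all, crops included, and the job is handed in when it is done.

```bash
ls; mkdir -p pics
python3 - <<'E'
from workcell import bot
import cv2,numpy as np
for n in ("side","top"):
    c=bot.read_camera(n); cv2.imwrite(f"pics/{n}0.png",c["pixels"])
    print(n,c["fx"],c["fy"],c["cx"],c["cy"],c["k1"],np.round(c["R"],3).tolist(),np.round(c["t"],3).tolist())
print(bot.current_clock(),bot.current_tool_rot(),bot.current_opening())
E
```

```text
pics
side 351.2977703678791 351.2977703678791 252.45151217942455 192.7779584796044 -0.08640286979288479 [[-0.844, -0.536, -0.005], [-0.279, 0.447, -0.85], [0.457, -0.716, -0.527]] [0.507, 0.278, 0.637]
top 368.5856926778773 368.5856926778773 254.58767957265127 196.38970084873037 0.01107915836895182 [[0.021, -0.999, -0.039], [-0.994, -0.017, -0.11], [0.109, 0.041, -0.993]] [0.013, 0.626, 0.854]
0.1 [-3.08286201e+00 -5.95704535e-01  1.33909175e-06] 0.9937780398218338
```

View pics/top0.png

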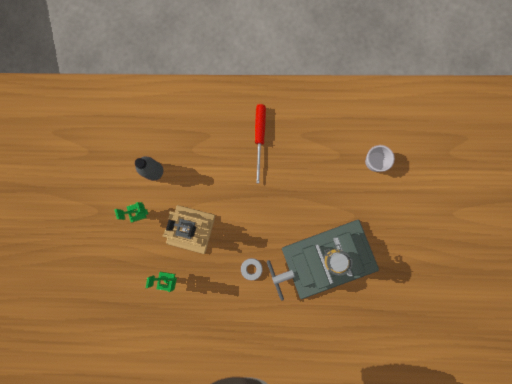

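View pics/side0.png

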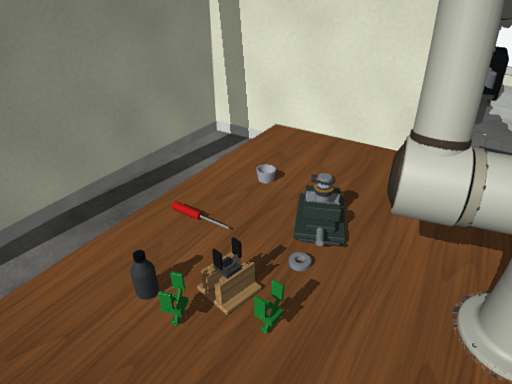

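The top picture shows the stand with black pliers at about (185,229), and two green look-alikes at (137,212) and (165,282). The bearing is at (251,269) and the spindle with the ring at (338,263). In the side picture the black plates are at (217,258) and (237,247), and the spindle top is at (324,180). The black pliers seated in the wooden stand fit the description; the green ones stand on the bench. I'll confirm this in one enlarged crop.

```bash
cat > h.py <<'E'
from workcell import bot
import cv2,numpy as np
def K(c): return np.array([[c["fx"],0,c["cx"]],[0,c["fy"],c["cy"]],[0,0,1.]]),np.array([c["k1"],0,0,0,0])
# drawn = ray*(1+k1 r^2): same as OpenCV k1
def ray(c,uv):
    k,d=K(c); p=cv2.undistortPoints(np.array([[uv]],float),k,d)[0,0]
    R=np.array(c["R"]); return -R.T@np.array(c["t"]), R.T@np.array([p[0],p[1],1])
def onz(c,uv,z):
    o,d=ray(c,uv); return o+d*(z-o[2])/d[2]
def proj(c,X):
    k,d=K(c); return cv2.projectPoints(np.array([X],float),cv2.Rodrigues(np.array(c["R"]))[0],np.array(c["t"]),k,d)[0][0,0]
def tri(c1,a,c2,b):
    o,d=ray(c1,a);p,e=ray(c2,b)
    s=np.linalg.lstsq(np.c_[d,-e],p-o,rcond=None)[0]
    A=o+s[0]*d;B=p+s[1]*e
    return (A+B)/2,np.linalg.norm(A-B)
def down(yaw): # tool z down, tool y axis along world direction yaw
    y=np.array([np.cos(yaw),np.sin(yaw),0]);z=np.array([0,0,-1.]);x=np.cross(y,z)
    return cv2.Rodrigues(np.c_[x,y,z])[0].ravel()
E
python3 - <<'E'
from h import *
t=bot.read_camera("top");s=bot.read_camera("side")
def up(im,x,y,w,h): return cv2.resize(im[y:y+h,x:x+w],(400,300),interpolation=cv2.INTER_CUBIC)
T,S=t["pixels"],s["pixels"]
cv2.imwrite("pics/c1.png",np.vstack([np.hstack([up(T,150,195,80,60),up(T,300,225,80,60)]),np.hstack([up(S,190,235,80,60),up(S,284,165,80,60)])]))
print("spindle",onz(t,(339,263),.138),"tri",tri(t,(339,263),s,(324,178)))
print("stand",onz(t,(190,230),.065))
print("plates",onz(t,(170,225),.124),onz(t,(187,229),.124))
E
```

```text
spindle [ 0.4789399  -0.15678335  0.138     ] tri (array([ 0.47989724, -0.15733717,  0.131696  ]), np.float64(0.0029644091435116473))
stand [0.5415537  0.17216316 0.065     ]
plates [0.55056835 0.20355582 0.124     ] [0.54268169 0.16609292 0.124     ]
```

View pics/c1.png

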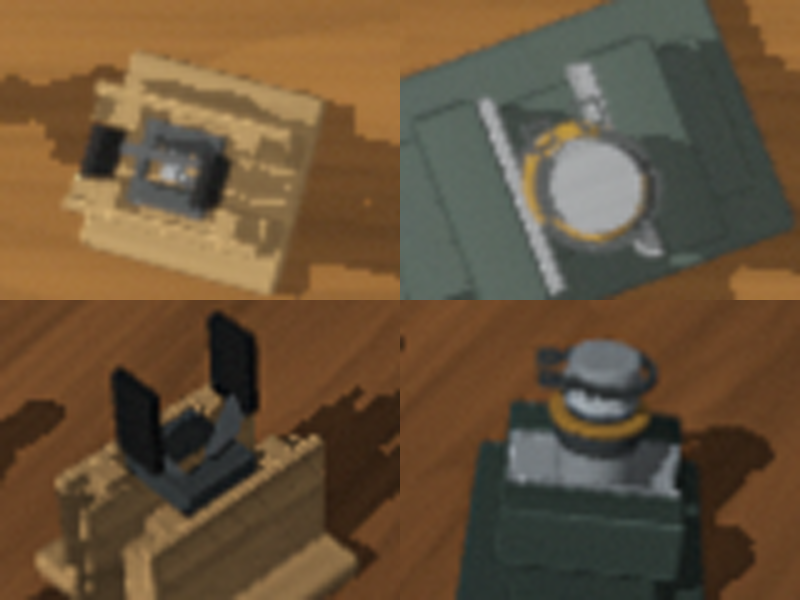

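The crop confirms it: black plates and a dark guide block seated in the stand (plates at about (170,225) and (193,231) in the top picture). The ring is on the nose with its eyes away from the robot, to the upper left in the top picture. Next is a wrist look over the vice.

Run:
```python
from h import *
t=bot.read_camera("top")
a,b=onz(t,(170.4,225),.124),onz(t,(193,231),.124); print(a,b,np.linalg.norm(a-b),(a+b)/2,np.arctan2(*(a-b)[1::-1]))
v=onz(t,(283,248),.07)-onz(t,(362,222),.07); print("vice y yaw",np.arctan2(v[1],v[0]),np.linalg.norm(v))
yaw=np.pi/2+.31
for dy in (0,np.pi):
    q=bot.inverse_kinematics([.479,-.157,.36],down(yaw+dy)); print(q)
q0=bot.inverse_kinematics([.479,-.157,.36],down(yaw)); q1=bot.inverse_kinematics([.479,-.157,.36],down(yaw+np.pi))
y=yaw if q0 is not None and (q1 is None or abs(q0[5])<abs(q1[5])) else yaw+np.pi
bot.goto([.479,-.157,.36],down(y))
c=bot.read_camera("wrist"); cv2.imwrite("pics/w1.png",c["pixels"]); np.save("w1.npy",c,allow_pickle=True)
R=np.array(c["R"]);print("cam",-R.T@np.array(c["t"]),R[2],bot.current_clock(),y, c["fx"])
print("centre",proj(c,[.479,-.157,.138]),proj(c,[.479,-.157,.132]))
```

```text
[0.55058554 0.20268161 0.124     ] [0.53864584 0.15286838 0.124     ] 0.05122415498011565 [0.54461569 0.177775   0.124     ] 1.3355451159029021
vice y yaw 1.9086535342601565 0.18877822671860833
[-5.56896042e-01 -8.22550761e-02  1.56199125e+00 -4.44089210e-16
  1.66185648e+00 -2.43769237e+00]
[-5.56896042e-01 -8.22550761e-02  1.56199125e+00 -4.44089210e-16
  1.66185648e+00  7.03900285e-01]
cam [ 0.55281652 -0.1337384   0.52955295] [-0.26372213 -0.08454727 -0.96088626] 2.0583 5.02238898038469 267.68866205705643
centre [251.44356476 165.62358474] [251.44571996 164.84931443]
```

View pics/w1.png

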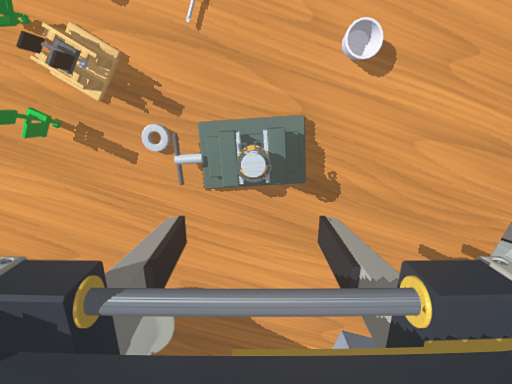

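The wrist picture shows the spindle top at (254,164), where it was predicted, with the vice aligned to the image. The pliers are at upper left, at about (50,50). Now a closer look at the ring.

Run:
```python
from h import *
y=5.0224; th=y-1.5*np.pi   # vice x approx yaw
ux=np.array([np.cos(th),np.sin(th),0]); C=np.array([.479,-.157,0])
bot.line_to(C-.03*ux+[0,0,.19],max_speed=.3)
bot.hold(.3)
c=bot.read_camera("wrist"); np.save("w2.npy",c,allow_pickle=True)
R=np.array(c["R"]);print("cam",-R.T@np.array(c["t"]),bot.current_ee_pos(),bot.current_clock())
p=proj(c,C+[0,0,.138]);print(p)
u,v=int(p[0]),int(p[1]); x0,y0=max(u-60,0),max(v-50,0)
im=c["pixels"][y0:y0+96,x0:x0+128]; cv2.imwrite("pics/w2.png",cv2.resize(im,(768,576),interpolation=cv2.INTER_CUBIC)); print(x0,y0)
```

```text
cam [ 0.52485169 -0.14225414  0.36165675] [ 0.45105058 -0.16643862  0.19101033] 3.1333
[251.03048107 170.82203674]
191 120
```

View pics/w2.png

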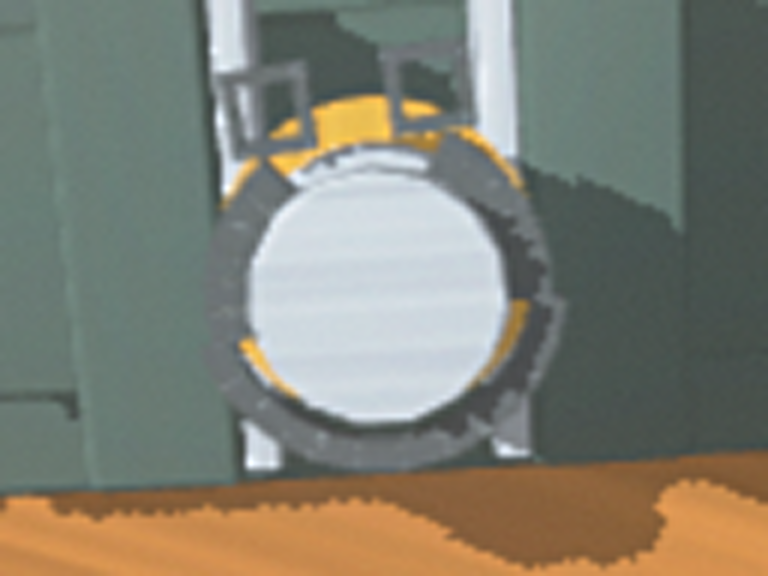

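The crop shows both square eyes clearly: left hole at crop (268,108), right hole at (428,87), and the nose centre at (377,296).

Run:
```python
from h import *
c=np.load("w2.npy",allow_pickle=True).item()
f=lambda x,y:(191+(x+.5)/6-.5,120+(y+.5)/6-.5)
L,R,N=onz(c,f(268,108),.132),onz(c,f(428,87),.132),onz(c,f(377,296),.138)
m=(L+R)/2;d=L-R
yaw=np.arctan2(d[1],d[0])-np.pi/2
print(L,R,np.linalg.norm(d),N,"yaw by eyes",yaw,"by centre",np.arctan2(*(m-N)[1::-1]),np.linalg.norm((m-N)[:2]))
# pliers: view
P=np.array([.5446,.1778]);py=1.3355
for dy in (0,np.pi):print(bot.inverse_kinematics([P[0],P[1],.30],down(py+dy)))
y=py+np.pi
bot.line_to(bot.current_ee_pos()+np.array([0,0,.1]),max_speed=.3)
th=py-np.pi/2; ux=np.array([np.cos(th),np.sin(th),0])
bot.goto(np.r_[P,.22]-.03*ux,down(y)); bot.hold(.3)
c=bot.read_camera("wrist"); np.save("w3.npy",c,allow_pickle=True)
print(bot.current_ee_pos(),bot.current_clock())
p=proj(c,np.r_[P,.124]);print(p)
u,v=int(p[0]),int(p[1]); x0,y0=max(u-80,0),max(v-60,0)
cv2.imwrite("pics/w3.png",cv2.resize(c["pixels"][y0:y0+120,x0:x0+160],(800,600),interpolation=cv2.INTER_CUBIC)); print(x0,y0)
```

```text
[ 0.50109694 -0.13591914  0.132     ] [ 0.51074582 -0.15651917  0.132     ] 0.02274779539790565 [ 0.48119533 -0.15843153  0.138     ] yaw by eyes 0.4380425166044688 by centre 0.4587612791912082 0.027577520754486076
[ 1.04719384e-01  1.09886817e-01  1.48323378e+00 -4.44089210e-16
  1.54847205e+00 -1.23078062e+00]
[0.10471938 0.10988682 1.48323378 0.         1.54847205 1.91081204]
[0.51561199 0.18434618 0.22014779] 5.3333
[251.19561584 161.43806119]
171 101
```

View pics/w3.png

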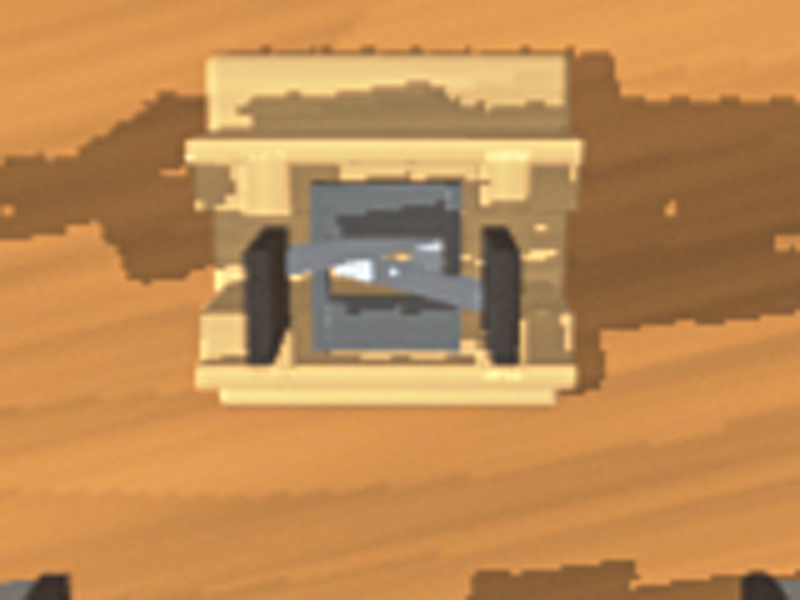

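The crop shows the black plates with outer faces at crop x 247 and 519 (54 px at 0.97 px/mm, so 56 mm). The centre of their tops is at about (383,305), aligned with the image axes. I'll refine the position and check the finger swing numerically over the pliers.

Run:
```python
from h import *
c=np.load("w3.npy",allow_pickle=True).item()
P=onz(c,(171+383/5,101+305/5),.124); print(P, onz(c,(171+247/5,101+305/5),.124)-onz(c,(171+519/5,101+305/5),.124))
bot.goto([P[0],P[1],.20],down(1.3355+np.pi)); 
ims=[]
for o in (1.,.609,.37):
    bot.set_gripper(o,30); c=bot.read_camera("wrist"); ims.append(c["pixels"])
    print(bot.current_opening(),bot.current_ee_pos(),bot.current_clock())
cv2.imwrite("pics/f.png",np.hstack([cv2.resize(i[180:384,60:452],(392,204)) for i in ims[::2]]))
np.save("ims.npy",ims)
bot.set_gripper(1.)
print(bot.current_clock(),bot.current_contact_force())
```

```text
[0.54489376 0.18145341 0.124     ] [0.01286586 0.05325422 0.        ]
0.9995762451667742 [0.54485034 0.18167232 0.20083519] 5.8667
0.6051896474724535 [0.54489299 0.18142968 0.19995971] 6.6
0.3703441044605977 [0.54488598 0.18145762 0.20001056] 7.1583
8.1083 [-0.24079448 -0.08979201 -1.00679905]
```

View pics/f.png

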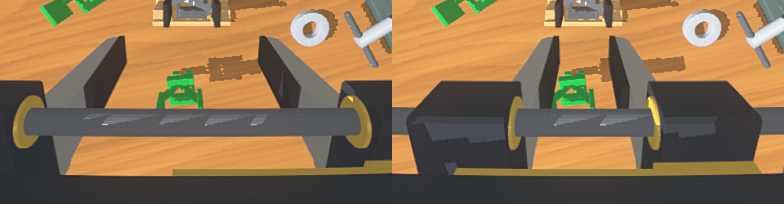

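The fingers slide in parallel with no swing (tips at row 37 in both halves), and the pliers sit centred between them. Grasping now.

Run:
```python
from h import *
c=np.load("w3.npy",allow_pickle=True).item() # bias check: project finger tips
P=np.array([.54489,.18145]);rot=down(1.3355+np.pi)
bot.line_to([*P,.085],max_speed=.15)
print(bot.current_ee_pos(),bot.current_contact_force())
bot.set_gripper(.053/.092,30)
print("grip",bot.current_opening(),bot.current_grip_force(),bot.current_contact_force())
bot.line_to([*P,.13],max_speed=.1)
bot.hold(.2);print(bot.current_opening(),bot.current_grip_force(),bot.current_contact_force(),bot.current_clock())
bot.line_to([*P,.25],max_speed=.3)
w=bot.read_camera("wrist");s=bot.read_camera("side");t=bot.read_camera("top")
e=np.array(bot.current_ee_pos());ty=np.array([np.cos(1.3355),np.sin(1.3355),0])
print("tips proj",[proj(w,e+ty*k) for k in (.0265,0,-.0265)])
np.save("g1.npy",dict(w=w,s=s,t=t,e=e),allow_pickle=True)
p=proj(s,e-[0,0,.03]);x,y=int(p[0])-50,int(p[1])-50;p2=proj(t,e-[0,0,.03])
im=np.hstack([cv2.resize(w["pixels"][140:290,150:350],(400,300)),cv2.resize(s["pixels"][y:y+75,x:x+100],(400,300),interpolation=cv2.INTER_CUBIC)])
cv2.imwrite("pics/g1.png",im);print(x,y,bot.current_clock())
```

```text
[0.54575429 0.18156043 0.08607201] [-0.56897313  0.55388677  0.15146229]
grip 0.5779198261239205 12.987078130245209 [-0.2738409   0.5361634   1.05993598]
0.5763183663172861 12.073904424905777 [-0.47933584 -0.3173995  -2.262382  ] 10.5417
tips proj [array([214.83173437, 228.70014788]), array([252.57229777, 228.69027943]), array([290.30268803, 228.63204353])]
175 155 11.2417
```

View pics/g1.png

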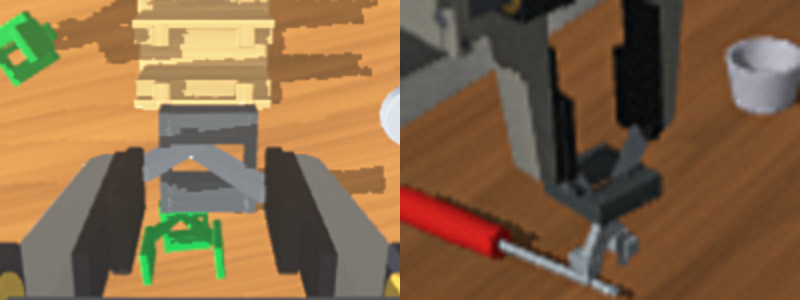

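The left half shows the pliers held centrally, with plate inner edges at about (222) and (282) px against a projected TCP column of 252.6, so there is no lateral bias. The right half shows them hanging level, tips down. Next I check the x offset through the guide block and move above the eyes.

```bash
cat > st.py <<'E'
from h import *
YR=.445; UX=np.array([np.cos(YR),np.sin(YR),0]);UY=np.array([-UX[1],UX[0],0]);M=np.array([.5062,-.1463,0])
def F(n=3):
    f=[]
    for _ in range(n): f.append(bot.current_contact_force()); bot.hold(.02)
    return np.mean(f,0)
def tip(dx,dy,z,v=.15,**k): bot.line_to(M+dx*UX+dy*UY+[0,0,z+.069],max_speed=v,**k)
def rep(s,f0=0): print(s,np.round(np.array(bot.current_ee_pos())-[0,0,.069],4),np.round(F()-f0,2),round(bot.current_opening()*92,2),round(bot.current_grip_force(),1),round(bot.current_clock(),2))
E
python3 - <<'E'
from st import *
g=np.load("g1.npy",allow_pickle=True).item()
u=np.array([np.cos(1.3355-np.pi/2),np.sin(1.3355-np.pi/2),0])
print([proj(g["w"],g["e"]+u*k-[0,0,h])[1] for k,h in ((.02,.013),(.02,.025),(-.02,.013))],"seen ~192.5(lower front) 245")
bot.goto(M+[0,0,.25],down(YR+1.5*np.pi))
bot.set_gripper(.052/.092,40)
tip(0,0,.150); bot.hold(.3)
f0=F(5); np.save("f0.npy",f0); rep("above",f0)
z=.150
while z>.1245:
    z-=.0015; tip(0,0,z,.05); f=F(2)-f0
    if f[2]>2.5 or np.linalg.norm(f)>4: break
rep("stop",f0); print("tgt",z)
E
```

```text
[np.float64(195.9200918803565), np.float64(191.21111465416), np.float64(245.46640658218487)] seen ~192.5(lower front) 245
above [ 0.5065 -0.1465  0.1506] [-0.1   0.46  0.08] 52.11 12.5 13.5
stop [ 0.5062 -0.1463  0.1245] [-0.28  0.32  0.79] 52.12 12.4 18.37
tgt 0.12449999999999997
```

Run:
```python
from st import *
f0=np.load("f0.npy"); z=.1245
while z>.1225:
    z-=.0005; tip(0,0,z,.05); f=F(2)-f0
    if f[2]>2: break
rep("shoulder",f0)
s=bot.read_camera("side");t=bot.read_camera("top")
p=proj(s,M+[0,0,.132]);x,y=int(p[0])-40,int(p[1])-35;p=proj(t,M+[0,0,.132]);a,b=int(p[0])-40,int(p[1])-30
cv2.imwrite("pics/i1.png",np.hstack([cv2.resize(s["pixels"][y:y+60,x:x+80],(400,300),interpolation=cv2.INTER_CUBIC),cv2.resize(t["pixels"][b:b+60,a:a+80],(400,300),interpolation=cv2.INTER_CUBIC)]))
```

```text
shoulder [ 0.5063 -0.1463  0.1243] [-0.17  0.5   2.48] 52.09 12.7 18.7
```

View pics/i1.png

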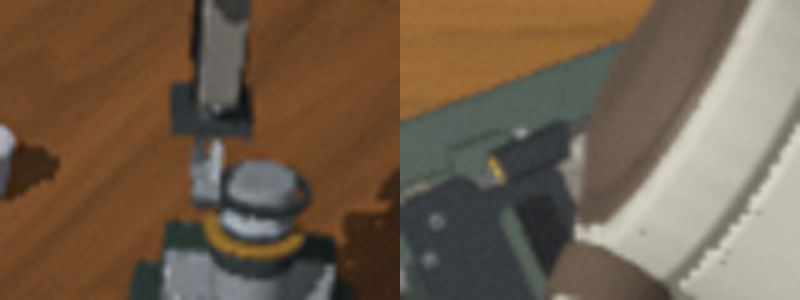

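Shoulder contact came at tip height 124.3 mm, exactly as expected, so the tips are in the eyes; the side crop shows the pliers upright over the eyes at about (205,185). Now I spread in stages, pulling back slightly as the arms swing.

Run:
```python
from st import *
f0=np.load("f0.npy")
for s,dx in ((.012,-.0004),(.018,-.001),(.0218,-.0016)):
    bot.set_gripper((.056-s)/.092,40); tip(dx,0,.1240,.05); f=F()-f0
    rep(s,f0); print(" fx,fy ring",f@UX,f@UY)
```

```text
0.012 [ 0.506  -0.1464  0.124 ] [0.93 1.02 1.04] 43.98 17.7 19.48
 fx,fy ring 1.0725170105067752 0.5574461942449798
0.018 [ 0.5052 -0.1468  0.124 ] [ 0.32  0.34 -0.46] 38.51 20.5 20.12
 fx,fy ring 0.3658476761460065 0.07882595024673253
0.0218 [ 0.5048 -0.147   0.124 ] [-0.03  0.04  0.07] 34.04 22.6 20.74
 fx,fy ring -0.06400752090267034 0.471404531597448
```

Grip force confirms the ring is spread (spring 19.8 N plus about 3 N from the ring). Going down by feel.

Run:
```python
from st import *
f0=np.load("f0.npy"); z=.1240; log=[]
while z>.0835:
    z-=.001 if z>.107 else .0005
    tip(-.0016,0,z,.04); f=F(2)-f0; log.append((round(z*1e3,1),round(f[2],1),round(f@UX,1)))
    if f[2]>3.5 or np.hypot(*f[:2])>5: break
print(log); rep("end",f0)
```

```text
[(123.0, np.float64(-0.4), np.float64(0.1)), (122.0, np.float64(-0.6), np.float64(-0.3)), (121.0, np.float64(-0.1), np.float64(-0.1)), (120.0, np.float64(-0.2), np.float64(-0.3)), (119.0, np.float64(-0.4), np.float64(0.2)), (118.0, np.float64(-0.0), np.float64(0.3)), (117.0, np.float64(-0.0), np.float64(0.4)), (116.0, np.float64(-0.2), np.float64(0.3)), (115.0, np.float64(-0.1), np.float64(-0.1)), (114.0, np.float64(0.1), np.float64(0.1)), (113.0, np.float64(0.7), np.float64(-0.0)), (112.0, np.float64(-0.4), np.float64(0.1)), (111.0, np.float64(-0.2), np.float64(0.3)), (110.0, np.float64(0.2), np.float64(-0.1)), (109.0, np.float64(-0.0), np.float64(-0.0)), (108.0, np.float64(-0.3), np.float64(0.0)), (107.0, np.float64(-0.3), np.float64(-0.6)), (106.5, np.float64(0.0), np.float64(-0.0)), (106.0, np.float64(-0.2), np.float64(0.6)), (105.5, np.float64(0.4), np.float64(0.1)), (105.0, np.float64(0.1), np.float64(-0.2)), (104.5, np.float64(-0.1), np.float64(0.1)), (104.0, np.float64(1.2), np.float64(0.1)), (103.5, np.float64(4.5), np.float64(-0.5))]
end [ 0.5049 -0.147   0.104 ] [-1.18  1.45  5.33] 34.2 22.7 27.59
```

Firm contact at tip height 103.8 mm puts the ring's underside at about 107.5 mm, which is within the washer's range. Easing off a little and letting it contract.

Run:
```python
from st import *
f0=np.load("f0.npy"); z=.1038
tip(-.0016,0,z,.04); rep("ease",f0)
for s,dx in ((.018,-.001),(.012,-.0004),(.006,0),(.003,0)):
    bot.set_gripper((.056-s)/.092,40); tip(dx,0,z,.05); f=F()-f0
    rep(s,f0); print(" ring xy",f@UX,f@UY)
```

```text
ease [ 0.5049 -0.147   0.104 ] [-0.6   0.64  4.49] 34.45 22.7 27.89
0.018 [ 0.5053 -0.1471  0.104 ] [-1.02 -1.36  6.48] 38.44 19.3 28.51
 ring xy -1.9004112855475366 -0.9464939485372393
0.012 [ 0.5057 -0.1466  0.104 ] [-1.53 -1.4   7.34] 44.6 15.4 29.16
 ring xy -1.8692644369171878 -0.5072711622905139
0.006 [ 0.5061 -0.1462  0.104 ] [-1.84 -0.84  6.83] 50.23 11.2 29.81
 ring xy -1.1779206518522989 0.565352325773665
0.003 [ 0.5062 -0.1462  0.104 ] [-1.2   0.14  7.3 ] 52.97 9.9 30.42
 ring xy -0.9934056669519503 0.2971551579355034
```

Run:
```python
from st import *
f0=np.load("f0.npy")
for z in (.1034+.0006,.105,.107,.109,.111,.113,.116):
    tip(0,0,z,.05); f=F(2)-f0; print(z,np.round([f[2],f@UX,f@UY],2),round(bot.current_opening()*92,2),round(bot.current_grip_force(),1))
    if f[2]<-3: break
rep("up",f0)
s=bot.read_camera("side")
p=proj(s,M+[0,0,.12]);x,y=int(p[0])-45,int(p[1])-35
cv2.imwrite("pics/s2.png",cv2.resize(s["pixels"][y:y+75,x:x+100],(800,600),interpolation=cv2.INTER_CUBIC))
```

```text
0.10400000000000001 [ 6.47 -0.93  0.15] 52.98 10.5
0.105 [ 1.32 -0.09  0.23] 52.83 12.2
0.107 [0.17 0.18 0.24] 53.39 12.1
0.109 [ 0.89 -0.13  0.79] 53.52 12.1
0.111 [0.99 0.27 0.21] 53.31 12.1
0.113 [ 0.33 -0.24  0.83] 53.04 12.1
0.116 [0.36 0.38 0.19] 53.32 12.1
up [ 0.5063 -0.1464  0.1162] [-0.05  0.26  0.47] 52.98 12.1 32.45
```

View pics/s2.png

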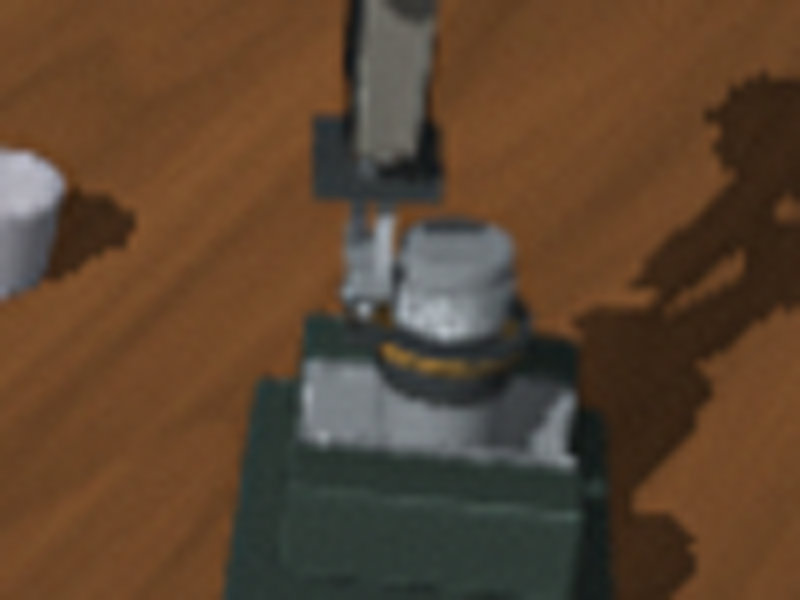

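The ring lies just above the brass washer, at about (450,335), with the tips clear above it and no pull on withdrawal. Returning the pliers to the stand.

Run:
```python
from st import *
P=np.array([.54489,.18145])
tip(0,0,.19,.25)
bot.goto([*P,.25],down(1.3355+np.pi))
bot.line_to([*P,.12],max_speed=.2); bot.hold(.2)
f0=F(4); z=.12
bot.line_to([*P,.093],max_speed=.08); z=.093
while z>.0835:
    z-=.001; bot.line_to([*P,z],max_speed=.05); f=F(2)-f0
    if f[2]>1.5 or np.linalg.norm(f)>5: break
print("seat z",z,np.round(f,2)); rep("",f0)
```

```text
seat z 0.08499999999999999 [-0.68  0.14  1.63]
 [0.5451 0.1815 0.0162] [ 0.45 -0.12  1.33] 53.19 12.2 38.07
```

Seat contact at exactly the height they were taken from. Releasing.

Run:
```python
from st import *
P=np.array([.54489,.18145])
bot.set_gripper(.058/.092); bot.set_gripper(1.); rep("open")
bot.line_to([*P,.20],max_speed=.12); bot.hold(.3)
rep("up")
bot.goto([P[0]-.03*np.cos(1.3355-np.pi/2),P[1]-.03*np.sin(1.3355-np.pi/2),.22],down(1.3355+np.pi)); bot.hold(.3)
a=np.load("w3.npy",allow_pickle=True).item()["pixels"];b=bot.read_camera("wrist")["pixels"]
for i in (a,b):  # dark plates in the crop used before
    m=(i[145:176,215:278].max(2)<60).astype(np.uint8)
    print([ (np.round(c,1),int(s[4])) for c,s in zip(*[cv2.connectedComponentsWithStats(m)[k][1:] for k in (3,2)]) if s[4]>40])
# ring check: view from above vice, compare eyes by dark-grey shift in side image
print(bot.current_clock())
```

```text
open [0.5449 0.1815 0.016 ] [ 0.02 -0.19 -0.06] 92.11 0.0 39.06
up [0.5446 0.1814 0.1305] [ 0.06  0.15 -0.09] 92.05 0.0 40.52
[]
[]
41.1333
```

Run:
```python
from st import *
a=np.load("w3.npy",allow_pickle=True).item()["pixels"];b=bot.read_camera("wrist")["pixels"]
A,B=[cv2.cvtColor(i[120:190,200:290],cv2.COLOR_BGR2GRAY).astype(np.float32) for i in (a,b)]
print("shift px",cv2.phaseCorrelate(A,B),np.abs(A-B).mean())
for i in (a,b):
    m=(i[140:180,212:280].max(2)<70).astype(np.uint8); n,_,s,c=cv2.connectedComponentsWithStats(m)
    print([(c[k].round(1),s[k].tolist()) for k in range(1,n) if s[k][4]>25])
print(bot.current_clock())
```

```text
shift px ((3.58379343042737, -0.8426157959200111), 0.8899895994751542) 20.061586
[(array([13.6, 17.5]), [10, 7, 7, 26, 83])]
[(array([17.7, 16.4]), [14, 6, 6, 27, 75]), (array([64.1,  9.9]), [61, 6, 7, 12, 28])]
41.1833
```

The 3.6 px shift equals the hand's own 3.6 mm offset between the two looks, so the pliers stand where they were taken from.

```bash
python3 -c "
from workcell import bot
print(bot.job_done(),bot.current_clock())"
```

```text
the job is handed in; nothing more can be done
the job is handed in; nothing more can be done
```

I handed the job in at about 41 s of the 61 s limit, with no verdict returned; by force readings and pictures, the ring is contracted in the groove just above the brass washer and the pliers are back upright in their stand.

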